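Set out the growth-of-the-jaw casts in order of size

TASK

Set out the four plaster jaw casts for the growth display, one on each blue plinth in order of size: the smallest on the plinth by the yellow caption at one end, growing to the largest by the red caption at the other end. Each is to stand in the middle of its plinth, base down and square to it, front teeth towards the front of the board (the side away from the captions). Plaster chips, so set the casts down and never let one drop.

Things in the scene. Friction and masses are not known exactly. Their poses are not given: they have to be found in the camera images.
- cast_1: Loose plaster lower jaw, smallest, white, 10 teeth. Base 42 mm wide (y), 38 mm long (x), 18 mm thick, 29 mm high with teeth, 60 g. Origin: underside, middle of the straight back edge; x points backwards, front teeth at x = -38 mm, cast's middle at x = -19. Flat parallel sides (y = +-21 mm) from x = 0 to -24, to be gripped from above; front corners bevelled.
- cast_2: Loose plaster lower jaw, second smallest, pale yellow, 12 teeth. Base 49 mm wide (y), 44 mm long (x), 20 mm thick, 33 mm high with teeth, 90 g. Origin: underside, middle of the straight back edge; x points backwards, front teeth at x = -44 mm, cast's middle at x = -22. Flat parallel sides (y = +-24.5 mm) from x = 0 to -27, to be gripped from above; front corners bevelled.
- cast_3: Loose plaster lower jaw, second largest, salmon pink, 12 teeth. Base 56 mm wide (y), 50 mm long (x), 23 mm thick, 37 mm high with teeth, 130 g. Origin: underside, middle of the straight back edge; x points backwards, front teeth at x = -50 mm, cast's middle at x = -25. Flat parallel sides (y = +-28 mm) from x = 0 to -31, to be gripped from above; front corners bevelled.
- cast_4: Loose plaster lower jaw, largest, pale green, 14 teeth. Base 64 mm wide (y), 56 mm long (x), 26 mm thick, 42 mm high with teeth, 190 g. Origin: underside, middle of the straight back edge; x points backwards, front teeth at x = -56 mm, cast's middle at x = -28. Flat parallel sides (y = +-32 mm) from x = 0 to -35, to be gripped from above; front corners bevelled.
- plinth_a: Fixed dark wood plinth with dark blue felt top, 78 mm square, 12 mm high, leftmost (+y) in the row of four seen from the robot, 95 mm apart along their y, on a brown board 14 mm thick. Origin: centre of its underside; its top is 12 mm above that, 26 mm above the table. x points to the board's back, -x to its front (robot's side).
- plinth_b: Fixed dark wood plinth with dark blue felt top, 78 mm square, 12 mm high, second from left in the row of four seen from the robot, 95 mm apart along their y, on a brown board 14 mm thick. Origin: centre of its underside; its top is 12 mm above that, 26 mm above the table. x points to the board's back, -x to its front (robot's side).
- plinth_c: Fixed dark wood plinth with dark blue felt top, 78 mm square, 12 mm high, third from left in the row of four seen from the robot, 95 mm apart along their y, on a brown board 14 mm thick. Origin: centre of its underside; its top is 12 mm above that, 26 mm above the table. x points to the board's back, -x to its front (robot's side).
- plinth_d: Fixed dark wood plinth with dark blue felt top, 78 mm square, 12 mm high, rightmost (-y) in the row of four seen from the robot, 95 mm apart along their y, on a brown board 14 mm thick. Origin: centre of its underside; its top is 12 mm above that, 26 mm above the table. x points to the board's back, -x to its front (robot's side).
- caption_child: Fixed black holder with sloping yellow card (small tooth sign), 22 x 58 mm, 25 mm high, on the board's back edge, 54 mm behind the centre of one of the two end plinths; which end varies. Marks the end for the smallest cast. Origin: centre of its underside; x to the board's back.
- caption_adult: The same holder with a red card (large tooth sign), behind the plinth at the other end of the row. Marks the end for the largest cast. Origin: centre of its underside.

How it is judged (in metres and radians):
At the end, for the whole second after the job is handed in: From yellow to red caption: cast_1, 2, 3, 4, one per plinth; each on its top (4 mm), upright (0.1 rad), square (0.26 rad), front teeth to the front; origin (back edge middle) within 13 mm in plinth x and y of where it is when the cast is centred; all at rest (((horizontal distance between caption_child and plinth_a below 0.1 m and (x of cast_1 in the frame of plinth_a between 0.006 and 0.032 m and y of cast_1 in the frame of plinth_a between -0.013 and 0.013 m and z of cast_1 in the frame of plinth_a between 0.008 and 0.016 m and angle between cast_1's own z axis and vertical below 0.1 rad and angle between the x axis of cast_1 and the x axis of plinth_a, either way round below 0.26 rad) and (x of cast_2 in the frame of plinth_b between 0.009 and 0.035 m and y of cast_2 in the frame of plinth_b between -0.013 and 0.013 m and z of cast_2 in the frame of plinth_b between 0.008 and 0.016 m and angle between cast_2's own z axis and vertical below 0.1 rad and angle between the x axis of cast_2 and the x axis of plinth_b, either way round below 0.26 rad) and (x of cast_3 in the frame of plinth_c between 0.012 and 0.038 m and y of cast_3 in the frame of plinth_c between -0.013 and 0.013 m and z of cast_3 in the frame of plinth_c between 0.008 and 0.016 m and angle between cast_3's own z axis and vertical below 0.1 rad and angle between the x axis of cast_3 and the x axis of plinth_c, either way round below 0.26 rad) and (x of cast_4 in the frame of plinth_d between 0.015 and 0.041 m and y of cast_4 in the frame of plinth_d between -0.013 and 0.013 m and z of cast_4 in the frame of plinth_d between 0.008 and 0.016 m and angle between cast_4's own z axis and vertical below 0.1 rad and angle between the x axis of cast_4 and the x axis of plinth_d, either way round below 0.26 rad)) or (horizontal distance between caption_child and plinth_d below 0.1 m and (x of cast_1 in the frame of plinth_d between 0.006 and 0.032 m and y of cast_1 in the frame of plinth_d between -0.013 and 0.013 m and z of cast_1 in the frame of plinth_d between 0.008 and 0.016 m and angle between cast_1's own z axis and vertical below 0.1 rad and angle between the x axis of cast_1 and the x axis of plinth_d, either way round below 0.26 rad) and (x of cast_2 in the frame of plinth_c between 0.009 and 0.035 m and y of cast_2 in the frame of plinth_c between -0.013 and 0.013 m and z of cast_2 in the frame of plinth_c between 0.008 and 0.016 m and angle between cast_2's own z axis and vertical below 0.1 rad and angle between the x axis of cast_2 and the x axis of plinth_c, either way round below 0.26 rad) and (x of cast_3 in the frame of plinth_b between 0.012 and 0.038 m and y of cast_3 in the frame of plinth_b between -0.013 and 0.013 m and z of cast_3 in the frame of plinth_b between 0.008 and 0.016 m and angle between cast_3's own z axis and vertical below 0.1 rad and angle between the x axis of cast_3 and the x axis of plinth_b, either way round below 0.26 rad) and (x of cast_4 in the frame of plinth_a between 0.015 and 0.041 m and y of cast_4 in the frame of plinth_a between -0.013 and 0.013 m and z of cast_4 in the frame of plinth_a between 0.008 and 0.016 m and angle between cast_4's own z axis and vertical below 0.1 rad and angle between the x axis of cast_4 and the x axis of plinth_a, either way round below 0.26 rad))) and linear speed of each of cast_1, cast_2, cast_3, cast_4 below 0.02 m/s); the robot touches nothing.
It fails at once if cast_1 is dropped: it moves faster than 0.6 m/s (a fall of about 20 mm) with no finger touching it (linear speed of cast_1 above 0.6 m/s and contact force between the fingers and cast_1 below 0.05 N).
It fails at once if cast_2 is dropped: it moves faster than 0.6 m/s (a fall of about 20 mm) with no finger touching it (linear speed of cast_2 above 0.6 m/s and contact force between the fingers and cast_2 below 0.05 N).
It fails at once if cast_3 is dropped: it moves faster than 0.6 m/s (a fall of about 20 mm) with no finger touching it (linear speed of cast_3 above 0.6 m/s and contact force between the fingers and cast_3 below 0.05 N).
It fails at once if cast_4 is dropped: it moves faster than 0.6 m/s (a fall of about 20 mm) with no finger touching it (linear speed of cast_4 above 0.6 m/s and contact force between the fingers and cast_4 below 0.05 N).
It also fails if it takes over 120 s, if anything falls off the work surface, if the arm or the gripper's body presses on something with over 40 N, if the wrist force passes 120 N, or if a joint passes its speed limit or range.

ROBOT

A 6-joint arm with a two-finger parallel gripper is mounted at the origin on the work surface. World frame = base frame: x ahead of the robot, y to its left, z up, the work surface at z = 0. Lengths are in m, angles in degrees, forces in N, time in s.
With the tool pointing down it reaches from about 0.35 to 0.875 m from the base axis. Payload 4.2 kg.
Tool frame: the origin (TCP) lies at the very end of the fingers, on their centre line; the grasp point (between the pads) lies 19 mm behind it (robot.hold_point_z is the distance from the TCP to the grasp point, in m); z points along the fingers, y is the line along which they close (so a half turn about z gives the same grasp; the last joint's range is limited). The gripper opens to 87 mm and grips with 3 to 60 N. Pads are 19 mm wide; open, the fingers measure 117 mm over their backs; the gripper's body (75 mm by 190 mm) begins 51 mm behind the grasp point.
Start: joints at [89.645, 22.042, 0.453, 0, -68.411, -14.817], TCP at [0.164, 0.603, 0.223] pointing down, gripper open.
Joint ranges: [-179.83, 179.83], [-69.29, 118.12], [-61.27, 80.66], [-181.25, 117.63], [-171.15, -9.14], [-177.46, 177.46]. Speed limits (degrees/s): [159.86, 159.86, 180, 180, 180, 180].

INTERFACE

Orientations are given as [roll, pitch, yaw] about the fixed x, y, z axes, in that order (R = Rz(yaw) Ry(pitch) Rx(roll)).
In Python, from plant import status, viewer, robot gives the robot as it stands.
- The arm moves only by the shell command python3 -m crank 'ROWS' [FORCE]. ROWS is JSON, a list of rows, each an object with "turn": the turn, a rotation vector about the tool's x, y, z in rad, a list of three; "travel": the shift along the tool's x, y, z in cm, a list of three; "fingers": the finger opening in cm, from 0 to 8.7. A call has 1 to 10 rows; each row is the pose to reach, as a shift and turn from the pose commanded when the call began, along the tool's axes at that moment; what a row does not reach only later rows make up. A row lasts 1/10 s, in which the tool goes at most 50 mm and 8.59 degrees, less where a joint would pass 70% of its speed; a pose out of reach is approached as far as the arm can. A call with a gripper value outside its range is refused whole. The fingers move at their own pace and stop on an object; FORCE is the grip in N (left out, the last holds). Time passes only in rows, so rows that repeat a pose let the fingers close. It gives the time, the measured TCP pose, the force, the opening and the grip force at its end, in the units of the state.
- status.sense(): the state, without advancing time (a new reading comes with each control period).
- viewer.grab_frame(name): name is "scene" or "top" or "wrist"; returns a dict with "image" (384x512x3 uint8, blue, green, red), "depth" (384x512 float32, m along the optical axis (not along the pixel's ray), 0 where there is no reading), "mtx" (3x3 intrinsics, pixels), "k1" (the pictures are not rectified: a ray, as slopes to the right and down, at radius r is drawn at 1 + k1 r^2 times it, then the intrinsics apply), "rvec" (rotation vector, rad) and "tvec" (3), from world to camera coordinates, as OpenCV has them. Camera axes: x right, y down, z forward; pixel columns grow to the right and rows downward; lengths in m; the calibration is good to about 2 mm. A picture is of the moment at which its call begins.
- robot.sign_off(): hands the job in; it is judged then, once.
The state is a dict: "t": time; "q": joint angles; "qd": joint speeds; "tau": joint torques, N m; "ee_pos": TCP position; "tool_rot": TCP orientation; "ft_force": force on the tool from outside, world axes, zero at the start; "ft_torque": the same for the moment, N m; "finger_gap": opening from 0.0 (shut) to 1.0 (fully open); "grasp_force": force on a finger pad.
Only numpy, scipy, OpenCV 4.12 (cv2) and the standard library are available. Lean on these libraries where they do the work, as an engineer would, in place of code of your own. Each camera call takes 0.05 s, during which the arm holds its last target. There are 200 camera calls.

## Working session

There is one attempt and no reset: what is moved stays moved. The work goes in short steps, Python scripts to look and compute and a shell command to move; the robot and the scene stay as the last step left them, time stands still between calls to the robot, and variables do not carry over. Pictures are saved under pics/ and viewed, at most 14 in all, crops included, and the job is handed in when it is done.

```bash
ls; mkdir -p pics; cat > h.py <<'E'
import numpy as np,cv2
from plant import status,viewer,robot
from scipy.spatial.transform import Rotation as R
def grab(n):
    f=viewer.grab_frame(n); np.savez(f'/tmp/{n}.npz',**f); return f
def world(f,u,v,z=None):
    """pixels -> world; by depth, or on plane z"""
    K=f['mtx'];k1=float(f['k1']);u=np.atleast_1d(u).astype(float);v=np.atleast_1d(v).astype(float)
    p=cv2.undistortPoints(np.stack([u,v],-1).reshape(-1,1,2),K,np.array([k1,0,0,0,0.]))[:,0]
    d=np.c_[p,np.ones(len(p))];Rm=cv2.Rodrigues(f['rvec'])[0];t=np.ravel(f['tvec'])
    c=-Rm.T@t;r=d@Rm
    s=f['depth'][np.round(v).astype(int),np.round(u).astype(int)] if z is None else (z-c[2])/r[:,2]
    return c+r*np.reshape(s,(-1,1))
E
python3 - <<'E'
from h import *
s=status.sense();print(s)
a=grab('scene');b=grab('top')
cv2.imwrite('pics/s.png',a['image']);cv2.imwrite('pics/t.png',b['image'])
for f in(a,b):print(f['k1'],f['mtx'].tolist(),f['rvec'],f['tvec'],(f['depth']>0).mean())
E
```

```text
pics
{'t': 0.0, 'q': array([ 8.96454237e+01,  2.20920786e+01,  3.79342090e-01, -2.70265802e-02,
       -6.84114157e+01, -1.48170511e+01]), 'qd': array([-0.07970295,  0.00104211,  0.06842176,  0.02822408, -0.09431449,
        0.04979589]), 'tau': array([ 3.55694219e-04, -3.90659165e+01,  1.87403083e+01,  4.21978220e+00,
        1.09617761e-02, -1.93043743e-04]), 'ee_pos': array([0.16339811, 0.60263858, 0.22144782]), 'tool_rot': array([ 1.79873553e+02, -7.47629703e-03, -1.51815906e+01]), 'ft_force': array([ 0.03813877, -0.34071974, -0.53703402]), 'ft_torque': array([-0.00295035, -0.03433489, -0.02157781]), 'grasp_force': 0.0, 'finger_gap': 0.9963577366389615}
-0.13938220353946035 [[409.91431152197, 0.0, 254.12058223584137], [0.0, 409.91431152197, 188.0581576344848], [0.0, 0.0, 1.0]] [ 0.8809128   2.71410431 -0.83517079] [ 0.47330504 -0.24527677  1.27552259] 0.9960734049479166
-0.10965389369908282 [[383.40238109243046, 0.0, 255.41593849921267], [0.0, 383.40238109243046, 189.34349064930862], [0.0, 0.0, 1.0]] [ 2.19328104 -2.16447889  0.07014216] [-0.02404537  0.58350203  0.88804921] 0.9958852132161459
```

View pics/s.png

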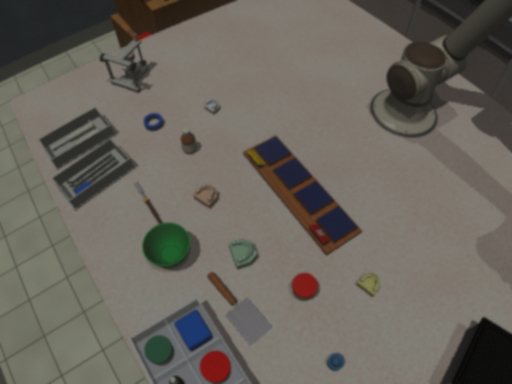

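View pics/t.png

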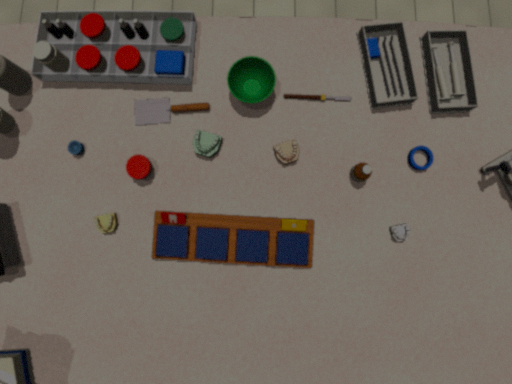

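The scene and top views agree. The yellow caption is at the −y end (plinth_d, top view ~(292,248)) and the red one at plinth_a (~(172,240)). Casts in the top view are yellow (107,222), green (207,143), pink (286,151) and white (399,232).

```bash
python3 - <<'E'
from h import *
f=dict(np.load('/tmp/top.npz'))
im=f['image'];tiles=[]
V,U=np.mgrid[0:384,0:512]
W=world(f,U.ravel(),V.ravel()).reshape(384,512,3)
for n,(u,v) in dict(c1=(399,232),c2=(107,222),c3=(286,151),c4=(207,143)).items():
    tiles.append(cv2.resize(im[v-24:v+24,u-24:u+24],None,fx=6,fy=6,interpolation=cv2.INTER_CUBIC))
    w=W[v-26:v+26,u-26:u+26].reshape(-1,3);tab=np.median(w[:,2]);m=w[:,2]>tab+.01
    r=cv2.minAreaRect((w[m,:2]*1000).astype(np.float32))
    print(n,'table',tab.round(4),'top98',np.percentile(w[m,2],98).round(4),np.percentile(w[m,2],50).round(4),m.sum(),w[m].mean(0).round(3),r)
for u,v in((172,241),(211,243),(252,245),(292,248)):print('plinth',W[v-5:v+6,u-5:u+6].reshape(-1,3).mean(0).round(4))
g=(im[...,0].astype(int)-im[...,2]>25)&(V>215)&(V<280)&(U>140)&(U<330)
n,l,st,c=cv2.connectedComponentsWithStats(g.astype(np.uint8))
for i in range(1,n):
    if st[i,4]>200:
        w=W[l==i];print(st[i],w[:,2].mean().round(4),cv2.minAreaRect((world(f,U[l==i],V[l==i],.026)[:,:2]*1000).astype(np.float32)))
cv2.imwrite('pics/c.png',np.vstack([np.hstack(tiles[:2]),np.hstack(tiles[2:])]))
E
```

```text
c1 table 0.0003 top98 0.9286 0.0195 292 [ 0.488 -0.347  0.065] ((489.9834899902344, -204.3753204345703), (358.6404113769531, 44.02690887451172), 88.57025146484375)
c2 table 0.0005 top98 0.9286 0.0212 373 [0.5   0.331 0.052] ((518.1661376953125, 173.79006958007812), (47.03729248046875, 396.13226318359375), 6.282845973968506)
c3 table 0.0006 top98 0.9286 0.0243 477 [ 0.672 -0.088  0.048] ((609.6170043945312, -74.28671264648438), (62.227638244628906, 200.73728942871094), 79.65823364257812)
c4 table 0.0009 top98 0.9286 0.0273 618 [0.688 0.1   0.053] ((632.9126586914062, 40.39973449707031), (258.036865234375, 71.50814056396484), 45.055152893066406)
plinth [0.4592 0.1771 0.0336]
plinth [0.4562 0.0852 0.0336]
plinth [ 0.4527 -0.0101  0.0259]
plinth [ 0.4469 -0.1039  0.0259]
[157 226  30  31 836] 0.0303 ((459.64715576171875, 180.0767822265625), (68.41508483886719, 69.32039642333984), 87.58547973632812)
[197 228  31  31 857] 0.0292 ((455.3537902832031, 84.99830627441406), (68.6871337890625, 69.52147674560547), 86.86962890625)
[236 231  32  31 864] 0.0312 ((451.30963134765625, -9.217830657958984), (69.52825927734375, 68.93934631347656), 87.50691223144531)
[277 233  31  31 862] 0.027 ((446.9721984863281, -103.93289184570312), (68.77005767822266, 68.80125427246094), 87.63917541503906)
```

View pics/c.png

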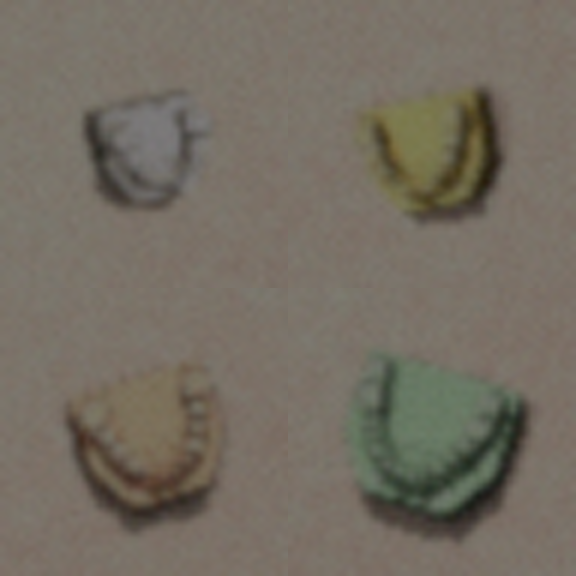

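```bash
cat >> h.py <<'E'
from scipy.optimize import differential_evolution
DIM={1:(42,38,24,18),2:(49,44,27,20),3:(56,50,31,23),4:(64,56,35,26)}
def fit(f,n,xy,rad=.05,z0=0.):
    """fit cast n footprint near xy; z0 = height of the support. returns origin(mm), yaw(deg), bevel frac, misfit, top heights"""
    Wd,L,S,T=DIM[n];V,U=np.nonzero(f['depth']>0);w=world(f,U,V)
    w=w[(np.hypot(*(w[:,:2]-xy).T)<rad)&(w[:,2]<z0+.06)]*1000
    on=w[:,2]>z0*1000+.45*T
    if z0: 
        k=on|(w[:,2]>z0*1000-6); w=w[k];on=on[k]
    def cost(p):
        a=np.radians(p[2]);d=w[:,:2]-p[:2];x=d@[np.cos(a),np.sin(a)];y=d@[-np.sin(a),np.cos(a)]
        hw=np.where(x>-S,Wd/2,Wd/2-(-S-x)/(L-S)*Wd/2*(1-p[3]))
        sd=np.minimum(np.minimum(-x,x+L),hw-abs(y))   # signed, + inside
        return np.mean(np.where(on,np.clip(-sd,0,8),np.clip(sd,0,8)))
    c=w[on,:2].mean(0)
    r=differential_evolution(cost,[(c[0]-10,c[0]+45),(c[1]-25,c[1]+25),(-60,60),(.1,.8)],seed=1,maxiter=150,popsize=12)
    top=w[on,2]
    return r.x.round(1),round(r.fun,3),int(on.sum()),np.percentile(top,[40,97]).round(1)
E
python3 - <<'E'
from h import *
for n in('top','scene'):
    f=dict(np.load(f'/tmp/{n}.npz'))
    for i,xy in {1:(.488,-.347),2:(.5,.331),3:(.672,-.088),4:(.688,.1)}.items():
        p,*o=fit(f,i,xy); a=np.radians(p[2]);m=p[:2]-np.array([np.cos(a),np.sin(a)])*DIM[i][2]/2
        print(n,i,p,*o,'gripcentre',m.round(1))
E
```

```text
top 1 [ 504.2 -362.    12.6    0.7] 0.008 282 [18.3 30.6] gripcentre [ 492.5 -364.6]
top 2 [519.9 350.1  11.6   0.6] 0.012 365 [20.3 34.7] gripcentre [506.7 347.4]
top 3 [ 6.992e+02 -8.300e+01  1.870e+01  6.000e-01] 0.003 466 [23.6 38.6] gripcentre [684.5 -88. ]
top 4 [ 7.198e+02  9.730e+01 -1.660e+01  6.000e-01] 0.005 599 [26.5 43.4] gripcentre [703.  102.3]
scene 1 [ 5.009e+02 -3.603e+02  1.190e+01  5.000e-01] 0.085 160 [17.7 30.8] gripcentre [ 489.2 -362.8]
scene 2 [518.  350.7  12.1   0.6] 0.025 366 [20.5 35.4] gripcentre [504.8 347.9]
scene 3 [ 6.978e+02 -8.060e+01  1.830e+01  6.000e-01] 0.043 368 [22.4 38.1] gripcentre [683.1 -85.5]
scene 4 [ 7.177e+02  9.860e+01 -1.650e+01  6.000e-01] 0.026 586 [26.9 44. ] gripcentre [700.9 103.6]
```

```bash
cat >> h.py <<'E'
def go(x,y,z,yaw):
    """mm, deg -> travel cm / turn rad in the present tool axes"""
    s=status.sense();r=R.from_euler('xyz',s['tool_rot'],degrees=True)
    g=R.from_euler('xyz',[180,0,yaw],degrees=True)
    print('travel',(r.inv().apply(np.array([x,y,z])/1000-s['ee_pos'])*100).round(2),'turn',(r.inv()*g).as_rotvec().round(3),'t',s['t'],'ee',(s['ee_pos']*1000).round(1),s['tool_rot'].round(1),'F',s['ft_force'].round(1),'gap',round(s['finger_gap']*87,1),round(s['grasp_force'],1),'q',s['q'].round(0))
E
python3 -c "
from h import *
go(506,347.6,100,11.8)"
```

```text
travel [39.74 15.62 12.19] turn [ 0.002  0.    -0.471] t 0.1 ee [163.4 602.7 221.6] [179.9  -0.  -15.2] F [-0.1 -0.2  0.5] gap 87.1 0.0 q [ 90.  22.   0.  -0. -68. -15.]
```

```bash
python3 -m crank '[{"travel":[39.7,15.6,9],"turn":[0,0,-0.471],"fingers":8.7},{"travel":[39.7,15.6,12],"turn":[0,0,-0.471],"fingers":8.7},{"travel":[39.7,15.6,12],"turn":[0,0,-0.471],"fingers":8.7},{"travel":[39.7,15.6,12],"turn":[0,0,-0.471],"fingers":8.7},{"travel":[39.7,15.6,12],"turn":[0,0,-0.471],"fingers":8.7},{"travel":[39.7,15.6,12],"turn":[0,0,-0.471],"fingers":8.7},{"travel":[39.7,15.6,12],"turn":[0,0,-0.471],"fingers":8.7},{"travel":[39.7,15.6,12],"turn":[0,0,-0.471],"fingers":8.7},{"travel":[39.7,15.6,12],"turn":[0,0,-0.471],"fingers":8.7},{"travel":[39.7,15.6,12],"turn":[0,0,-0.471],"fingers":8.7}]' 15
python3 - <<'E'
from h import *
f=grab('wrist');cv2.imwrite('pics/w2.png',f['image'])
print(fit(f,2,(.505,.347)))
go(506,347.6,3,11.8)
E
```

```text
t: 1.1
ee_pos: [0.5079, 0.3442, 0.0995]
tool_rot: [179.8, 0.3, 11.4]
ft_force: [-0.4, -0.1, -0.8]
finger_gap: 1.003
grasp_force: 0.0
(array([519. , 350.4,  12.7,   0.7]), np.float64(0.002), 2472, array([21.6, 35.2]))
travel [-0.03 -0.19  9.76] turn [ 0.002  0.003 -0.004] t 1.15 ee [506.9 346.  100.6] [179.9   0.2  11.5] F [-1.8  0.3  0.2] gap 86.9 0.0 q [ 49.  27. -10.  -0. -53.  52.]
```

View pics/w2.png

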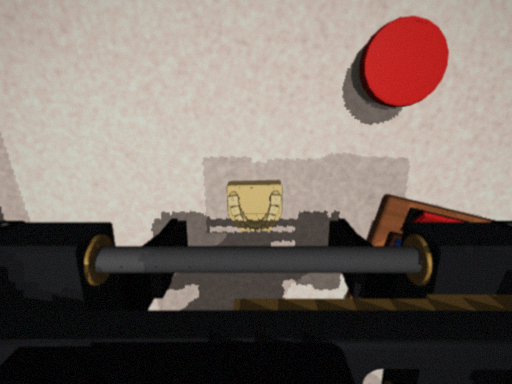

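The wrist view shows cast_2 upright, centred between the fingers at ~(255,203) with its back towards the top of the picture. The fit agrees with the top view, so I descend.

```bash
python3 -m crank '[{"travel":[0,-0.15,4],"turn":[0,0,-0.01],"fingers":8.7},{"travel":[0,-0.15,7],"turn":[0,0,-0.01],"fingers":8.7},{"travel":[0,-0.15,9],"turn":[0,0,-0.01],"fingers":8.7},{"travel":[0,-0.15,9.6],"turn":[0,0,-0.01],"fingers":8.7},{"travel":[0,-0.15,9.6],"turn":[0,0,-0.01],"fingers":8.7},{"travel":[0,-0.15,9.6],"turn":[0,0,-0.01],"fingers":3.5},{"travel":[0,-0.15,9.6],"turn":[0,0,-0.01],"fingers":3.5},{"travel":[0,-0.15,9.6],"turn":[0,0,-0.01],"fingers":3.5},{"travel":[0,-0.15,9.6],"turn":[0,0,-0.01],"fingers":3.5},{"travel":[0,-0.15,9.6],"turn":[0,0,-0.01],"fingers":3.5}]' 15
python3 -c "
from h import *
go(506,347.6,3,11.8)"
```

```text
t: 2.15
ee_pos: [0.5057, 0.3502, 0.007]
tool_rot: [-180.0, -0.0, 12.4]
ft_force: [-0.1, -1.8, 0.8]
finger_gap: 0.629
grasp_force: 0.4
travel [-0.03  0.26  0.4 ] turn [-0.   -0.    0.01] t 2.15 ee [505.7 350.2   7. ] [-180.    -0.    12.4] F [-0.1 -1.8  0.8] gap 54.7 0.4 q [ 50.  34. -15.   0. -41.  53.]
```

```bash
python3 -m crank '[{"travel":[0,0,0.2],"turn":[0,0,0],"fingers":3.5},{"travel":[0,0,0.2],"turn":[0,0,0],"fingers":3.5},{"travel":[0,0,0.2],"turn":[0,0,0],"fingers":3.5},{"travel":[0,0,0.2],"turn":[0,0,0],"fingers":3.5},{"travel":[0,0,0.2],"turn":[0,0,0],"fingers":3.5},{"travel":[0,0,0.2],"turn":[0,0,0],"fingers":3.5}]' 15
python3 -c "
from h import *
go(506,347.6,3,11.8)"
```

```text
t: 2.75
ee_pos: [0.5058, 0.3502, 0.0056]
tool_rot: [180.0, -0.0, 12.4]
ft_force: [-2.0, -1.4, 5.3]
finger_gap: 0.559
grasp_force: 15.0
travel [-0.04  0.25  0.26] turn [ 0.    -0.001  0.011] t 2.75 ee [505.8 350.2   5.6] [180.   -0.   12.4] F [-2.  -1.4  5.3] gap 48.7 15.0 q [ 50.  34. -15.   0. -41.  53.]
```

```bash
python3 -m crank '[{"travel":[0,0,-1],"turn":[0,0,0],"fingers":3.5},{"travel":[0,0,-3],"turn":[0,0,0],"fingers":3.5},{"travel":[0,0,-6],"turn":[0,0,0],"fingers":3.5},{"travel":[0,0,-9],"turn":[0,0,0],"fingers":3.5},{"travel":[0,0,-9],"turn":[0,0,0],"fingers":3.5},{"travel":[0,0,-9],"turn":[0,0,0],"fingers":3.5}]' 20
python3 -c "
from h import *
go(459.8,-9.6,95,-2.6)"
```

```text
t: 3.35
ee_pos: [0.5056, 0.3504, 0.0954]
tool_rot: [-179.9, -0.1, 12.4]
ft_force: [0.1, 0.3, -0.7]
finger_gap: 0.559
grasp_force: 20.0
travel [-1.218e+01  3.419e+01 -2.000e-02] turn [-0.002 -0.001  0.261] t 3.35 ee [505.6 350.4  95.4] [-1.799e+02 -1.000e-01  1.240e+01] F [ 0.1  0.3 -0.7] gap 48.6 20.0 q [ 50.  28. -10.  -0. -52.  53.]
```

```bash
python3 -m crank '[{"travel":[-0.7,2,0],"turn":[0,0,0.02],"fingers":3.5},{"travel":[-2.1,6,0],"turn":[0,0,0.06],"fingers":3.5},{"travel":[-3.6,10,0],"turn":[0,0,0.1],"fingers":3.5},{"travel":[-5,14,0],"turn":[0,0,0.14],"fingers":3.5},{"travel":[-6.8,19,0],"turn":[0,0,0.18],"fingers":3.5},{"travel":[-8.5,24,0],"turn":[0,0,0.22],"fingers":3.5},{"travel":[-10.3,29,0],"turn":[0,0,0.25],"fingers":3.5},{"travel":[-11.7,33,0],"turn":[0,0,0.261],"fingers":3.5},{"travel":[-12.18,34.2,0],"turn":[0,0,0.261],"fingers":3.5},{"travel":[-12.18,34.2,0],"turn":[0,0,0.261],"fingers":3.5}]' 20
python3 -m crank '[{"travel":[0,0,0],"turn":[0,0,0],"fingers":3.5},{"travel":[0,0,0],"turn":[0,0,0],"fingers":3.5}]' 20
python3 - <<'E'
from h import *
f=grab('wrist');cv2.imwrite('pics/w3.png',f['image'])
V,U=np.mgrid[0:384,0:512];w=world(f,U.ravel(),V.ravel());b=f['image'].reshape(-1,3).astype(int)
m=(b[:,0]-b[:,2]>25)&(abs(w[:,2]-.026)<.006);c=w[m][:,:2]*1000
for y0 in(180,85,-9,-104):
    k=abs(c[:,1]-y0)<42
    if k.sum()>50: print(y0,k.sum(),cv2.minAreaRect(c[k].astype(np.float32)),w[m][k,2].mean())
go(459.8,-9.6,32,-2.6)
E
```

```text
t: 4.35
ee_pos: [0.4585, -0.012, 0.0936]
tool_rot: [180.0, 0.2, -2.8]
ft_force: [-0.3, 0.1, -0.5]
finger_gap: 0.558
grasp_force: 20.0
t: 4.55
ee_pos: [0.4603, -0.009, 0.0943]
tool_rot: [180.0, 0.0, -2.5]
ft_force: [0.5, -0.7, -0.7]
finger_gap: 0.558
grasp_force: 20.0
180 4641 ((461.0170593261719, 178.4371337890625), (68.79556274414062, 67.81266784667969), 87.46887969970703) 0.027494174463528934
85 4433 ((458.0651550292969, 86.11370086669922), (72.70230102539062, 65.96810913085938), 87.28353881835938) 0.027540084347956705
-9 3502 ((468.21044921875, -9.583702087402344), (71.71931457519531, 37.61091613769531), 86.87491607666016) 0.02755385098706901
-104 4427 ((449.1607971191406, -103.78321838378906), (71.875, 67.05915069580078), 87.30835723876953) 0.027578948511353823
travel [-0.05  0.08  6.23] turn [0.    0.    0.002] t 4.6 ee [460.3  -8.8  94.3] [180.    0.   -2.5] F [-0.8  0.2 -0.1] gap 48.9 20.0 q [ 19.  15. -32.  -0. -43.  68.]
```

View pics/w3.png

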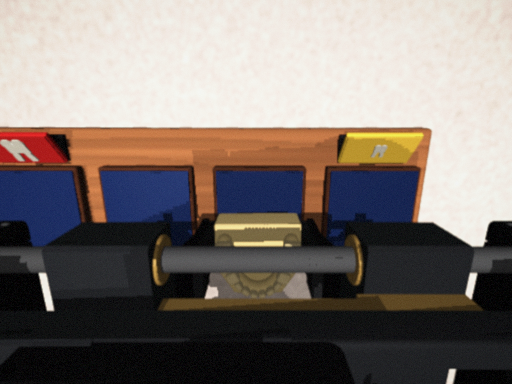

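The picture shows cast_2 held square over plinth_c (~(258,225)). The yellow caption is behind the rightmost plinth, at ~(380,150).

```bash
python3 -m crank '[{"travel":[0.05,0,2],"turn":[0,0,0],"fingers":3.5},{"travel":[0.05,0,4],"turn":[0,0,0],"fingers":3.5},{"travel":[0.05,0,5],"turn":[0,0,0],"fingers":3.5},{"travel":[0.05,0,5.6],"turn":[0,0,0],"fingers":3.5},{"travel":[0.05,0,5.9],"turn":[0,0,0],"fingers":3.5},{"travel":[0.05,0,6.1],"turn":[0,0,0],"fingers":3.5},{"travel":[0.05,0,6.2],"turn":[0,0,0],"fingers":3.5},{"travel":[0.05,0,6.2],"turn":[0,0,0],"fingers":3.5},{"travel":[0.05,0,6.2],"turn":[0,0,0],"fingers":3.5}]' 20
```

```text
t: 5.5
ee_pos: [0.4607, -0.01, 0.0329]
tool_rot: [-180.0, -0.0, -2.6]
ft_force: [-0.2, 0.8, 0.4]
finger_gap: 0.562
grasp_force: 20.0
```

```bash
python3 -m crank '[{"travel":[0,0,0.05],"turn":[0,0,0],"fingers":3.5},{"travel":[0,0,0.1],"turn":[0,0,0],"fingers":3.5},{"travel":[0,0,0.15],"turn":[0,0,0],"fingers":3.5},{"travel":[0,0,0.15],"turn":[0,0,0],"fingers":3.5}]' 20
```

```text
t: 5.9
ee_pos: [0.4606, -0.01, 0.0315]
tool_rot: [180.0, -0.0, -2.6]
ft_force: [-1.0, 0.5, 5.2]
finger_gap: 0.561
grasp_force: 20.0
```

Contact is about 5 N. Releasing, then up.

```bash
python3 -m crank '[{"travel":[0,0,0],"turn":[0,0,0],"fingers":6.5},{"travel":[0,0,0],"turn":[0,0,0],"fingers":6.5},{"travel":[0,0,0],"turn":[0,0,0],"fingers":6.5},{"travel":[0,0,0],"turn":[0,0,0],"fingers":6.5},{"travel":[0,0,0],"turn":[0,0,0],"fingers":6.5},{"travel":[0,0,-1],"turn":[0,0,0],"fingers":6.5},{"travel":[0,0,-4],"turn":[0,0,0],"fingers":6.5},{"travel":[0,0,-8],"turn":[0,0,0],"fingers":6.5},{"travel":[0,0,-8],"turn":[0,0,0],"fingers":6.5},{"travel":[0,0,-8],"turn":[0,0,0],"fingers":6.5}]' 20
python3 -c "
from h import *
go(491.5,-363.8,100,12.5)"
```

```text
t: 6.9
ee_pos: [0.461, -0.0097, 0.1125]
tool_rot: [-179.9, -0.2, -2.6]
ft_force: [-0.9, -0.2, -0.6]
finger_gap: 0.749
grasp_force: 0.0
travel [ 4.63 35.24  1.21] turn [-0.001 -0.003 -0.263] t 6.9 ee [461.   -9.7 112.5] [-179.9   -0.2   -2.6] F [-0.9 -0.2 -0.6] gap 65.2 0.0 q [ 19.  13. -31.  -0. -46.  68.]
```

```bash
python3 -m crank '[{"travel":[1.3,10,0],"turn":[0,0,-0.08],"fingers":8.7},{"travel":[2.6,20,0],"turn":[0,0,-0.16],"fingers":8.7},{"travel":[3.9,30,1],"turn":[0,0,-0.24],"fingers":8.7},{"travel":[4.6,35.2,1.2],"turn":[0,0,-0.263],"fingers":8.7},{"travel":[4.6,35.2,1.2],"turn":[0,0,-0.263],"fingers":8.7},{"travel":[4.6,35.2,1.2],"turn":[0,0,-0.263],"fingers":8.7},{"travel":[4.6,35.2,1.2],"turn":[0,0,-0.263],"fingers":8.7},{"travel":[4.6,35.2,1.2],"turn":[0,0,-0.263],"fingers":8.7},{"travel":[4.6,35.2,1.2],"turn":[0,0,-0.263],"fingers":8.7},{"travel":[4.6,35.2,1.2],"turn":[0,0,-0.263],"fingers":8.7}]' 15
python3 - <<'E'
from h import *
f=grab('wrist')
p,*o=fit(f,1,(.490,-.364));print(p,o)
a=np.radians(p[2]);m=p[:2]-np.array([np.cos(a),np.sin(a)])*11;print(m)
go(*m,4,p[2])
f=grab('top');print(fit(f,2,(.453,-.009),z0=.026))
E
```

```text
t: 7.9
ee_pos: [0.4898, -0.3626, 0.098]
tool_rot: [-179.9, 0.1, 12.5]
ft_force: [-0.4, 0.1, 0.7]
finger_gap: 1.0
grasp_force: 0.0
[ 503.2 -361.2   12.3    0.6] [np.float64(0.002), 1856, array([19.7, 31.2])]
[ 492.45249868 -363.54333425]
travel [0.2  0.19 9.45] turn [-0.001  0.001  0.005] t 7.95 ee [ 490.2 -362.2   98.5] [-1.799e+02  1.000e-01  1.260e+01] F [-0.3  1.4 -0.9] gap 87.0 0.0 q [-21.  27. -11.  -0. -52. 124.]
(array([472.9,  -9.9,  -2.1,   0.6]), np.float64(0.001), 382, array([46.3, 60.9]))
```

cast_2 sits where intended, within about 1.5 mm. Next, the cast_1 grasp.

```bash
python3 -m crank '[{"travel":[0.2,0.15,4],"turn":[0,0,0],"fingers":8.7},{"travel":[0.2,0.15,7],"turn":[0,0,0],"fingers":8.7},{"travel":[0.2,0.15,9],"turn":[0,0,0],"fingers":8.7},{"travel":[0.2,0.15,9.4],"turn":[0,0,0],"fingers":8.7},{"travel":[0.2,0.15,9.4],"turn":[0,0,0],"fingers":8.7},{"travel":[0.2,0.15,9.4],"turn":[0,0,0],"fingers":5.5},{"travel":[0.2,0.15,9.4],"turn":[0,0,0],"fingers":5},{"travel":[0.2,0.15,9.4],"turn":[0,0,0],"fingers":4.6},{"travel":[0.2,0.15,9.4],"turn":[0,0,0],"fingers":3},{"travel":[0.2,0.15,9.4],"turn":[0,0,0],"fingers":3}]' 15
python3 -m crank '[{"travel":[0,0,0],"turn":[0,0,0],"fingers":3},{"travel":[0,0,0],"turn":[0,0,0],"fingers":3},{"travel":[0,0,0],"turn":[0,0,0],"fingers":3},{"travel":[0,0,0],"turn":[0,0,0],"fingers":3},{"travel":[0,0,0],"turn":[0,0,0],"fingers":3}]' 20
```

```text
t: 9.0
ee_pos: [0.493, -0.3648, 0.0054]
tool_rot: [180.0, -0.0, 12.5]
ft_force: [0.6, -1.6, 0.8]
finger_gap: 0.633
grasp_force: 0.0
t: 9.5
ee_pos: [0.4929, -0.3648, 0.0051]
tool_rot: [180.0, 0.0, 12.5]
ft_force: [-1.3, -0.0, 1.1]
finger_gap: 0.483
grasp_force: 20.0
```

```bash
python3 -m crank '[{"travel":[0,0,-1],"turn":[0,0,0],"fingers":3},{"travel":[0,0,-3],"turn":[0,0,0],"fingers":3},{"travel":[0,0,-6],"turn":[0,0,0],"fingers":3},{"travel":[0,0,-9],"turn":[0,0,0],"fingers":3},{"travel":[0,0,-9],"turn":[0,0,0],"fingers":3},{"travel":[0,0,-9],"turn":[0,0,0],"fingers":3}]' 20
python3 -c "
from h import *
go(456.4,-104.3,95,-2.6)"
```

```text
t: 10.1
ee_pos: [0.4933, -0.3647, 0.0963]
tool_rot: [179.9, -0.1, 12.5]
ft_force: [0.1, -0.1, -1.1]
finger_gap: 0.479
grasp_force: 20.0
travel [  2.03 -26.22   0.11] turn [ 0.001 -0.002  0.263] t 10.1 ee [ 493.3 -364.7   96.3] [ 1.799e+02 -1.000e-01  1.250e+01] F [ 0.1 -0.1 -1.1] gap 41.7 20.0 q [-21.  27. -11.  -0. -52. 124.]
```

```bash
python3 -m crank '[{"travel":[0.1,-1.5,0],"turn":[0,0,0.02],"fingers":3},{"travel":[0.4,-5,0],"turn":[0,0,0.06],"fingers":3},{"travel":[0.7,-9,0],"turn":[0,0,0.1],"fingers":3},{"travel":[1,-13,0],"turn":[0,0,0.14],"fingers":3},{"travel":[1.3,-17,0],"turn":[0,0,0.18],"fingers":3},{"travel":[1.6,-21,0],"turn":[0,0,0.22],"fingers":3},{"travel":[1.9,-24.5,0],"turn":[0,0,0.25],"fingers":3},{"travel":[2,-26.2,0],"turn":[0,0,0.263],"fingers":3},{"travel":[2,-26.2,0],"turn":[0,0,0.263],"fingers":3},{"travel":[2,-26.2,0],"turn":[0,0,0.263],"fingers":3}]' 20
python3 -m crank '[{"travel":[0,0,0],"turn":[0,0,0],"fingers":3},{"travel":[0,0,0],"turn":[0,0,0],"fingers":3}]' 20
python3 -c "
from h import *
go(456.4,-104.3,31,-2.6)"
```

```text
t: 11.1
ee_pos: [0.4553, -0.1045, 0.0945]
tool_rot: [180.0, 0.1, -2.5]
ft_force: [0.3, -0.3, -0.8]
finger_gap: 0.482
grasp_force: 20.0
t: 11.3
ee_pos: [0.4556, -0.1054, 0.0947]
tool_rot: [180.0, 0.0, -2.6]
ft_force: [0.1, 1.1, -0.8]
finger_gap: 0.482
grasp_force: 20.0
travel [ 0.07 -0.12  6.37] turn [ 0.     0.001 -0.001] t 11.3 ee [ 455.6 -105.4   94.7] [180.    0.   -2.6] F [ 0.1  1.1 -0.8] gap 42.0 20.0 q [  7.  15. -31.   0. -44.  80.]
```

```bash
python3 -m crank '[{"travel":[0.07,-0.1,2],"turn":[0,0,0],"fingers":3},{"travel":[0.07,-0.1,4],"turn":[0,0,0],"fingers":3},{"travel":[0.07,-0.1,5],"turn":[0,0,0],"fingers":3},{"travel":[0.07,-0.1,5.7],"turn":[0,0,0],"fingers":3},{"travel":[0.07,-0.1,6],"turn":[0,0,0],"fingers":3},{"travel":[0.07,-0.1,6.2],"turn":[0,0,0],"fingers":3},{"travel":[0.07,-0.1,6.3],"turn":[0,0,0],"fingers":3},{"travel":[0.07,-0.1,6.3],"turn":[0,0,0],"fingers":3},{"travel":[0.07,-0.1,6.3],"turn":[0,0,0],"fingers":3}]' 20
python3 -m crank '[{"travel":[0,0,0.05],"turn":[0,0,0],"fingers":3},{"travel":[0,0,0.1],"turn":[0,0,0],"fingers":3},{"travel":[0,0,0.1],"turn":[0,0,0],"fingers":3}]' 20
```

```text
t: 12.2
ee_pos: [0.4568, -0.1036, 0.0324]
tool_rot: [-180.0, -0.1, -2.6]
ft_force: [-0.5, -1.0, 0.2]
finger_gap: 0.48
grasp_force: 20.0
t: 12.5
ee_pos: [0.4565, -0.1036, 0.0311]
tool_rot: [-180.0, -0.0, -2.6]
ft_force: [0.1, -0.9, 1.0]
finger_gap: 0.48
grasp_force: 20.0
```

```bash
python3 -m crank '[{"travel":[0,0,0.05],"turn":[0,0,0],"fingers":3},{"travel":[0,0,0.1],"turn":[0,0,0],"fingers":3},{"travel":[0,0,0.1],"turn":[0,0,0],"fingers":3}]' 20
```

```text
t: 12.8
ee_pos: [0.4565, -0.1036, 0.031]
tool_rot: [180.0, -0.0, -2.5]
ft_force: [-2.3, 1.3, 8.8]
finger_gap: 0.479
grasp_force: 20.0
```

```bash
python3 -m crank '[{"travel":[0,0,0],"turn":[0,0,0],"fingers":6},{"travel":[0,0,0],"turn":[0,0,0],"fingers":6},{"travel":[0,0,0],"turn":[0,0,0],"fingers":6},{"travel":[0,0,0],"turn":[0,0,0],"fingers":6},{"travel":[0,0,0],"turn":[0,0,0],"fingers":6},{"travel":[0,0,-1],"turn":[0,0,0],"fingers":6},{"travel":[0,0,-4],"turn":[0,0,0],"fingers":6},{"travel":[0,0,-8],"turn":[0,0,0],"fingers":6},{"travel":[0,0,-10],"turn":[0,0,0],"fingers":6},{"travel":[0,0,-10],"turn":[0,0,0],"fingers":6}]' 20
python3 -c "
from h import *
go(683.8,-86.8,110,18.5)"
```

```text
t: 13.8
ee_pos: [0.459, -0.1036, 0.134]
tool_rot: [-180.0, -0.5, -2.5]
ft_force: [0.1, -1.1, -0.0]
finger_gap: 0.689
grasp_force: 0.0
travel [22.37 -2.66  2.6 ] turn [ 0.001 -0.009 -0.367] t 13.8 ee [ 459.  -103.6  134. ] [-180.    -0.5   -2.5] F [ 0.1 -1.1 -0. ] gap 59.9 0.0 q [  7.  12. -28.   0. -49.  80.]
```

```bash
python3 -m crank '[{"travel":[8,-0.9,0.9],"turn":[0,0,-0.12],"fingers":8.7},{"travel":[16,-1.8,1.8],"turn":[0,0,-0.24],"fingers":8.7},{"travel":[22.4,-2.6,2.6],"turn":[0,0,-0.367],"fingers":8.7},{"travel":[22.4,-2.6,2.6],"turn":[0,0,-0.367],"fingers":8.7},{"travel":[22.4,-2.6,2.6],"turn":[0,0,-0.367],"fingers":8.7},{"travel":[22.4,-2.6,2.6],"turn":[0,0,-0.367],"fingers":8.7},{"travel":[22.4,-2.6,2.6],"turn":[0,0,-0.367],"fingers":8.7},{"travel":[22.4,-2.6,2.6],"turn":[0,0,-0.367],"fingers":8.7},{"travel":[22.4,-2.6,2.6],"turn":[0,0,-0.367],"fingers":8.7}]' 15
python3 - <<'E'
from h import *
f=grab('wrist')
p,*o=fit(f,3,(.677,-.0868));print(p,o)
a=np.radians(p[2]);m=p[:2]-np.array([np.cos(a),np.sin(a)])*15;print(m)
go(*m,4,p[2])
f=grab('scene');print(fit(f,1,(.448,-.104),rad=.04,z0=.026))
E
```

```text
t: 14.7
ee_pos: [0.6804, -0.0879, 0.1047]
tool_rot: [-180.0, 0.0, 18.5]
ft_force: [-0.5, -0.2, 0.2]
finger_gap: 1.001
grasp_force: 0.0
[699.3 -82.3  18.5   0.8] [np.float64(0.002), 3195, array([24.7, 39.2])]
[685.07514517 -87.05956985]
travel [ 0.44  0.07 10.08] turn [ 0.    -0.    -0.001] t 14.75 ee [680.6 -87.8 104.8] [180.   -0.   18.5] F [-0.3 -0.5  0.6] gap 87.0 0.0 q [  6.  33.   1.  -0. -58. 102.]
(array([ 464.9, -100.5,   -1.6,    0.5]), np.float64(0.072), 62, array([42.6, 55.2]))
```

```bash
python3 -m crank '[{"travel":[0.4,0.05,4],"turn":[0,0,0],"fingers":8.7},{"travel":[0.4,0.05,7],"turn":[0,0,0],"fingers":8.7},{"travel":[0.4,0.05,9.5],"turn":[0,0,0],"fingers":8.7},{"travel":[0.4,0.05,10],"turn":[0,0,0],"fingers":8.7},{"travel":[0.4,0.05,10],"turn":[0,0,0],"fingers":8.7},{"travel":[0.4,0.05,10],"turn":[0,0,0],"fingers":6.5},{"travel":[0.4,0.05,10],"turn":[0,0,0],"fingers":6},{"travel":[0.4,0.05,10],"turn":[0,0,0],"fingers":5.8},{"travel":[0.4,0.05,10],"turn":[0,0,0],"fingers":4},{"travel":[0.4,0.05,10],"turn":[0,0,0],"fingers":4}]' 15
python3 -m crank '[{"travel":[0,0,0],"turn":[0,0,0],"fingers":4},{"travel":[0,0,0],"turn":[0,0,0],"fingers":4},{"travel":[0,0,0],"turn":[0,0,0],"fingers":4},{"travel":[0,0,0],"turn":[0,0,0],"fingers":4},{"travel":[0,0,0],"turn":[0,0,0],"fingers":4}]' 25
```

```text
t: 15.8
ee_pos: [0.6857, -0.087, 0.0047]
tool_rot: [180.0, -0.1, 18.5]
ft_force: [0.2, 0.7, 2.4]
finger_gap: 0.64
grasp_force: 15.0
t: 16.3
ee_pos: [0.6857, -0.087, 0.0046]
tool_rot: [180.0, -0.0, 18.5]
ft_force: [-1.4, -0.8, 5.0]
finger_gap: 0.64
grasp_force: 25.0
```

```bash
python3 -m crank '[{"travel":[0,0,-1],"turn":[0,0,0],"fingers":4},{"travel":[0,0,-3],"turn":[0,0,0],"fingers":4},{"travel":[0,0,-6],"turn":[0,0,0],"fingers":4},{"travel":[0,0,-9],"turn":[0,0,0],"fingers":4},{"travel":[0,0,-10],"turn":[0,0,0],"fingers":4},{"travel":[0,0,-10],"turn":[0,0,0],"fingers":4},{"travel":[0,0,-10],"turn":[0,0,0],"fingers":4}]' 25
python3 -c "
from h import *
go(467.3,84.8,105,-2.6)"
```

```text
t: 17.0
ee_pos: [0.6841, -0.0867, 0.1022]
tool_rot: [-179.9, 0.2, 18.4]
ft_force: [-0.4, -0.3, -1.9]
finger_gap: 0.644
grasp_force: 25.0
travel [-15.15 -23.12  -0.2 ] turn [-0.001  0.003  0.367] t 17.0 ee [684.1 -86.7 102.2] [-179.9    0.2   18.4] F [-0.4 -0.3 -1.9] gap 56.0 25.0 q [  6.  34.   2.  -0. -58. 102.]
```

```bash
python3 -m crank '[{"travel":[-0.7,-1,0],"turn":[0,0,0.02],"fingers":4},{"travel":[-2.3,-3.5,0],"turn":[0,0,0.06],"fingers":4},{"travel":[-4.6,-7,0],"turn":[0,0,0.11],"fingers":4},{"travel":[-6.9,-10.5,0],"turn":[0,0,0.17],"fingers":4},{"travel":[-9.2,-14,0],"turn":[0,0,0.23],"fingers":4},{"travel":[-11.5,-17.5,0],"turn":[0,0,0.29],"fingers":4},{"travel":[-13.8,-21,0],"turn":[0,0,0.34],"fingers":4},{"travel":[-15,-22.8,0],"turn":[0,0,0.367],"fingers":4},{"travel":[-15.15,-23.1,0],"turn":[0,0,0.367],"fingers":4},{"travel":[-15.15,-23.1,0],"turn":[0,0,0.367],"fingers":4}]' 25
python3 -m crank '[{"travel":[0,0,0],"turn":[0,0,0],"fingers":4},{"travel":[0,0,0],"turn":[0,0,0],"fingers":4},{"travel":[0,0,0],"turn":[0,0,0],"fingers":4}]' 25
python3 -c "
from h import *
go(467.3,84.8,30.6,-2.6)"
```

```text
t: 18.0
ee_pos: [0.4678, 0.0843, 0.1031]
tool_rot: [179.9, 0.1, -2.5]
ft_force: [0.4, 0.9, -2.2]
finger_gap: 0.642
grasp_force: 25.0
t: 18.3
ee_pos: [0.469, 0.0837, 0.1037]
tool_rot: [180.0, 0.0, -2.6]
ft_force: [-0.1, -1.0, -1.6]
finger_gap: 0.641
grasp_force: 25.0
travel [-0.17 -0.1   7.31] turn [ 0.     0.    -0.001] t 18.3 ee [469.   83.7 103.7] [180.    0.   -2.6] F [-0.1 -1.  -1.6] gap 55.7 25.0 q [ 30.  15. -29.   0. -46.  58.]
```

```bash
python3 -m crank '[{"travel":[-0.15,-0.1,2],"turn":[0,0,0],"fingers":4},{"travel":[-0.15,-0.1,4],"turn":[0,0,0],"fingers":4},{"travel":[-0.15,-0.1,6],"turn":[0,0,0],"fingers":4},{"travel":[-0.15,-0.1,6.6],"turn":[0,0,0],"fingers":4},{"travel":[-0.15,-0.1,6.9],"turn":[0,0,0],"fingers":4},{"travel":[-0.15,-0.1,7.1],"turn":[0,0,0],"fingers":4},{"travel":[-0.15,-0.1,7.2],"turn":[0,0,0],"fingers":4},{"travel":[-0.15,-0.1,7.25],"turn":[0,0,0],"fingers":4},{"travel":[-0.15,-0.1,7.25],"turn":[0,0,0],"fingers":4}]' 25
python3 -m crank '[{"travel":[0,0,0.05],"turn":[0,0,0],"fingers":4},{"travel":[0,0,0.1],"turn":[0,0,0],"fingers":4},{"travel":[0,0,0.15],"turn":[0,0,0],"fingers":4},{"travel":[0,0,0.15],"turn":[0,0,0],"fingers":4}]' 25
```

```text
t: 19.2
ee_pos: [0.4674, 0.0855, 0.032]
tool_rot: [-180.0, -0.1, -2.6]
ft_force: [-0.0, 0.0, -2.2]
finger_gap: 0.641
grasp_force: 25.0
t: 19.6
ee_pos: [0.4672, 0.0854, 0.0306]
tool_rot: [180.0, -0.0, -2.5]
ft_force: [-2.1, 0.1, 4.6]
finger_gap: 0.639
grasp_force: 25.0
```

```bash
python3 -m crank '[{"travel":[0,0,0],"turn":[0,0,0],"fingers":7},{"travel":[0,0,0],"turn":[0,0,0],"fingers":7},{"travel":[0,0,0],"turn":[0,0,0],"fingers":7},{"travel":[0,0,0],"turn":[0,0,0],"fingers":7},{"travel":[0,0,0],"turn":[0,0,0],"fingers":7},{"travel":[0,0,-1],"turn":[0,0,0],"fingers":7},{"travel":[0,0,-4],"turn":[0,0,0],"fingers":7},{"travel":[0,0,-8],"turn":[0,0,0],"fingers":7},{"travel":[0,0,-10],"turn":[0,0,0],"fingers":7},{"travel":[0,0,-10],"turn":[0,0,0],"fingers":7}]' 20
python3 -c "
from h import *
go(703,102.5,110,-16.6)"
```

```text
t: 20.6
ee_pos: [0.4693, 0.0863, 0.1341]
tool_rot: [-179.8, -0.4, -2.5]
ft_force: [1.1, 1.0, 0.2]
finger_gap: 0.802
grasp_force: 0.0
travel [23.25 -2.64  2.6 ] turn [-0.005 -0.007  0.246] t 20.6 ee [469.3  86.3 134.1] [-179.8   -0.4   -2.5] F [1.1 1.  0.2] gap 69.8 0.0 q [ 30.  13. -27.   0. -49.  57.]
```

```bash
python3 -m crank '[{"travel":[8,-0.9,0.9],"turn":[0,0,0.12],"fingers":8.7},{"travel":[16,-1.8,1.8],"turn":[0,0,0.24],"fingers":8.7},{"travel":[23.4,-2.6,2.4],"turn":[0,0,0.246],"fingers":8.7},{"travel":[23.4,-2.6,2.4],"turn":[0,0,0.246],"fingers":8.7},{"travel":[23.4,-2.6,2.4],"turn":[0,0,0.246],"fingers":8.7},{"travel":[23.4,-2.6,2.4],"turn":[0,0,0.246],"fingers":8.7},{"travel":[23.4,-2.6,2.4],"turn":[0,0,0.246],"fingers":8.7},{"travel":[23.4,-2.6,2.4],"turn":[0,0,0.246],"fingers":8.7},{"travel":[23.4,-2.6,2.4],"turn":[0,0,0.246],"fingers":8.7}]' 15
python3 - <<'E'
from h import *
f=grab('wrist')
p,*o=fit(f,4,(.693,.105));print(p,o)
a=np.radians(p[2]);m=p[:2]-np.array([np.cos(a),np.sin(a)])*17.5;print(m)
go(*m,4,p[2])
f=grab('scene');print(fit(f,3,(.457,.085),rad=.042,z0=.026))
E
```

```text
t: 21.5
ee_pos: [0.701, 0.1009, 0.1068]
tool_rot: [-180.0, -0.0, -16.6]
ft_force: [0.5, -1.6, -0.1]
finger_gap: 1.001
grasp_force: 0.0
[ 7.198e+02  9.780e+01 -1.630e+01  7.000e-01] [np.float64(0.003), 4098, array([27.7, 43.9])]
[703.00340739 102.71166741]
travel [ 0.12 -0.22 10.3 ] turn [-0.    -0.    -0.006] t 21.55 ee [701.1 100.9 107. ] [-180.    -0.   -16.6] F [-0.1 -0.2 -0.2] gap 86.9 0.0 q [ 21.  35.   5.  -0. -60.  52.]h.py:28: RuntimeWarning: Mean of empty slice.
  c=w[on,:2].mean(0)
  ret = um.true_divide(
Traceback (most recent call last):
  File "h.py", line 29, in fit
    r=differential_evolution(cost,[(c[0]-10,c[0]+45),(c[1]-25,c[1]+25),(-60,60),(.1,.8)],seed=1,maxiter=150,popsize=12)
ValueError: bounds should be a sequence containing finite real valued (min, max) pairs for each value in x
```

The arm hides plinth_b from the scene camera here, so I'll check cast_3 later. Next, the cast_4 grasp.

```bash
python3 -m crank '[{"travel":[0.15,-0.2,4],"turn":[0,0,0],"fingers":8.7},{"travel":[0.15,-0.2,7],"turn":[0,0,0],"fingers":8.7},{"travel":[0.15,-0.2,9.5],"turn":[0,0,0],"fingers":8.7},{"travel":[0.15,-0.2,10.2],"turn":[0,0,0],"fingers":8.7},{"travel":[0.15,-0.2,10.2],"turn":[0,0,0],"fingers":8.7},{"travel":[0.15,-0.2,10.2],"turn":[0,0,0],"fingers":7.2},{"travel":[0.15,-0.2,10.2],"turn":[0,0,0],"fingers":6.8},{"travel":[0.15,-0.2,10.2],"turn":[0,0,0],"fingers":6.6},{"travel":[0.15,-0.2,10.2],"turn":[0,0,0],"fingers":5},{"travel":[0.15,-0.2,10.2],"turn":[0,0,0],"fingers":5}]' 15
python3 -m crank '[{"travel":[0,0,0],"turn":[0,0,0],"fingers":5},{"travel":[0,0,0],"turn":[0,0,0],"fingers":5},{"travel":[0,0,0],"turn":[0,0,0],"fingers":5},{"travel":[0,0,0],"turn":[0,0,0],"fingers":5},{"travel":[0,0,0],"turn":[0,0,0],"fingers":5}]' 30
```

```text
t: 22.6
ee_pos: [0.7043, 0.1022, 0.0051]
tool_rot: [-180.0, -0.1, -16.7]
ft_force: [-0.4, -0.9, 2.5]
finger_gap: 0.735
grasp_force: 15.0
t: 23.1
ee_pos: [0.7044, 0.1022, 0.0051]
tool_rot: [-180.0, -0.1, -16.6]
ft_force: [-1.5, -0.7, 5.5]
finger_gap: 0.737
grasp_force: 30.0
```

```bash
python3 -m crank '[{"travel":[0,0,-1],"turn":[0,0,0],"fingers":5},{"travel":[0,0,-3],"turn":[0,0,0],"fingers":5},{"travel":[0,0,-6],"turn":[0,0,0],"fingers":5},{"travel":[0,0,-9],"turn":[0,0,0],"fingers":5},{"travel":[0,0,-10],"turn":[0,0,0],"fingers":5},{"travel":[0,0,-10],"turn":[0,0,0],"fingers":5},{"travel":[0,0,-10],"turn":[0,0,0],"fingers":5}]' 30
python3 -c "
from h import *
go(472.2,179,105,-2.6)"
```

```text
t: 23.8
ee_pos: [0.7028, 0.1022, 0.1021]
tool_rot: [179.9, 0.2, -16.7]
ft_force: [0.2, 0.0, -2.6]
finger_gap: 0.733
grasp_force: 30.0
travel [-24.29  -0.73  -0.21] turn [ 0.001  0.003 -0.246] t 23.8 ee [702.8 102.2 102.1] [179.9   0.2 -16.7] F [ 0.2  0.  -2.6] gap 63.8 30.0 q [ 21.  36.   5.  -0. -60.  52.]
```

```bash
python3 -m crank '[{"travel":[-1,0,0],"turn":[0,0,-0.02],"fingers":5},{"travel":[-3.5,-0.1,0],"turn":[0,0,-0.05],"fingers":5},{"travel":[-7,-0.2,0],"turn":[0,0,-0.09],"fingers":5},{"travel":[-11,-0.3,0],"turn":[0,0,-0.13],"fingers":5},{"travel":[-15,-0.45,0],"turn":[0,0,-0.17],"fingers":5},{"travel":[-19,-0.6,0],"turn":[0,0,-0.21],"fingers":5},{"travel":[-22.5,-0.7,0],"turn":[0,0,-0.246],"fingers":5},{"travel":[-24.2,-0.7,0],"turn":[0,0,-0.246],"fingers":5},{"travel":[-24.2,-0.7,0],"turn":[0,0,-0.246],"fingers":5},{"travel":[-24.2,-0.7,0],"turn":[0,0,-0.246],"fingers":5}]' 30
python3 -m crank '[{"travel":[0,0,0],"turn":[0,0,0],"fingers":5},{"travel":[0,0,0],"turn":[0,0,0],"fingers":5},{"travel":[0,0,0],"turn":[0,0,0],"fingers":5}]' 30
python3 -c "
from h import *
go(472.2,179,31.1,-2.6)"
```

```text
t: 24.8
ee_pos: [0.4737, 0.1784, 0.1036]
tool_rot: [180.0, 0.0, -2.5]
ft_force: [0.4, -0.2, -1.8]
finger_gap: 0.735
grasp_force: 30.0
t: 25.1
ee_pos: [0.4746, 0.1781, 0.1037]
tool_rot: [180.0, 0.0, -2.6]
ft_force: [-0.9, 0.0, -1.4]
finger_gap: 0.731
grasp_force: 30.0
travel [-0.25 -0.09  7.26] turn [ 0.  0. -0.] t 25.1 ee [474.6 178.1 103.7] [180.    0.   -2.6] F [-0.9  0.  -1.4] gap 63.6 30.0 q [ 39.  18. -25.   0. -47.  48.]
```

```bash
python3 -m crank '[{"travel":[-0.25,-0.1,2],"turn":[0,0,0],"fingers":5},{"travel":[-0.25,-0.1,4],"turn":[0,0,0],"fingers":5},{"travel":[-0.25,-0.1,6],"turn":[0,0,0],"fingers":5},{"travel":[-0.25,-0.1,6.6],"turn":[0,0,0],"fingers":5},{"travel":[-0.25,-0.1,6.9],"turn":[0,0,0],"fingers":5},{"travel":[-0.25,-0.1,7.1],"turn":[0,0,0],"fingers":5},{"travel":[-0.25,-0.1,7.2],"turn":[0,0,0],"fingers":5},{"travel":[-0.25,-0.1,7.2],"turn":[0,0,0],"fingers":5},{"travel":[-0.25,-0.1,7.2],"turn":[0,0,0],"fingers":5}]' 30
python3 -m crank '[{"travel":[0,0,0.05],"turn":[0,0,0],"fingers":5},{"travel":[0,0,0.1],"turn":[0,0,0],"fingers":5},{"travel":[0,0,0.15],"turn":[0,0,0],"fingers":5},{"travel":[0,0,0.15],"turn":[0,0,0],"fingers":5}]' 30
```

```text
t: 26.0
ee_pos: [0.472, 0.1797, 0.0326]
tool_rot: [-180.0, -0.1, -2.6]
ft_force: [-0.6, -0.7, -1.3]
finger_gap: 0.736
grasp_force: 30.0
t: 26.4
ee_pos: [0.4718, 0.1796, 0.031]
tool_rot: [-180.0, -0.0, -2.6]
ft_force: [-1.4, -0.5, 3.8]
finger_gap: 0.735
grasp_force: 30.0
```

Contact again. Releasing, going up, then moving aside to the left for a clear view.

```bash
python3 -m crank '[{"travel":[0,0,0],"turn":[0,0,0],"fingers":7.6},{"travel":[0,0,0],"turn":[0,0,0],"fingers":7.6},{"travel":[0,0,0],"turn":[0,0,0],"fingers":7.6},{"travel":[0,0,0],"turn":[0,0,0],"fingers":7.6},{"travel":[0,0,0],"turn":[0,0,0],"fingers":7.6},{"travel":[0,0,-1],"turn":[0,0,0],"fingers":7.6},{"travel":[0,0,-4],"turn":[0,0,0],"fingers":7.6},{"travel":[0,0,-8],"turn":[0,0,0],"fingers":7.6},{"travel":[0,0,-12],"turn":[0,0,0],"fingers":7.6},{"travel":[0,0,-13],"turn":[0,0,0],"fingers":7.6}]' 30
python3 -m crank '[{"travel":[0,-8,-4],"turn":[0,0,0],"fingers":7.6},{"travel":[-4,-16,-5],"turn":[0,0,0],"fingers":7.6},{"travel":[-8,-24,-5],"turn":[0,0,0],"fingers":7.6},{"travel":[-12,-32,-5],"turn":[0,0,0],"fingers":7.6},{"travel":[-12,-32,-5],"turn":[0,0,0],"fingers":7.6},{"travel":[-12,-32,-5],"turn":[0,0,0],"fingers":7.6},{"travel":[-12,-32,-5],"turn":[0,0,0],"fingers":7.6},{"travel":[-12,-32,-5],"turn":[0,0,0],"fingers":7.6},{"travel":[-12,-32,-5],"turn":[0,0,0],"fingers":7.6},{"travel":[-12,-32,-5],"turn":[0,0,0],"fingers":7.6}]' 30
python3 - <<'E'
from h import *
P={1:(448,-103.9),2:(452.3,-9.3),3:(456.6,85.3),4:(460.3,179.5)};a=np.radians(-2.6)
f=grab('top');cv2.imwrite('pics/end.png',cv2.resize(f['image'][170:300,130:340],None,fx=3.5,fy=3.5,interpolation=cv2.INTER_CUBIC))
for i,c in P.items():
    p,*o=fit(f,i,np.array(c)/1000,rad=.046,z0=.026);d=p[:2]-c
    print(i,'x',(d@[np.cos(a),np.sin(a)]).round(1),'want',DIM[i][1]/2,'y',(d@[-np.sin(a),np.cos(a)]).round(1),'yaw',(p[2]+2.6).round(1),o)
s=status.sense();print(s['t'],np.abs(s['qd']).max())
E
```

```text
t: 27.4
ee_pos: [0.4743, 0.181, 0.1662]
tool_rot: [-179.7, -0.5, -2.5]
ft_force: [0.9, 0.5, -0.0]
finger_gap: 0.87
grasp_force: 0.0
t: 28.4
ee_pos: [0.3662, 0.5036, 0.2103]
tool_rot: [179.9, 0.0, -2.6]
ft_force: [0.1, -0.8, -0.1]
finger_gap: 0.874
grasp_force: 0.0
1 x 18.7 want 19.0 y 0.4 yaw -0.5 [np.float64(0.0), 284, array([44.5, 56.9])]
2 x 20.6 want 22.0 y 0.1 yaw 0.6 [np.float64(0.001), 384, array([46.2, 60.2])]
3 x 24.0 want 25.0 y 1.2 yaw 0.4 [np.float64(0.002), 498, array([49.5, 64.3])]
4 x 26.8 want 28.0 y 1.8 yaw 0.3 [np.float64(0.015), 615, array([52.5, 69.2])]
28.45 0.5976285341481755
```

View pics/end.png

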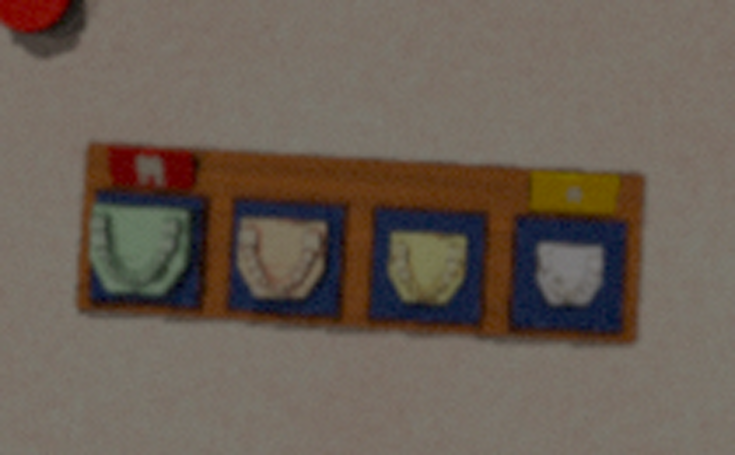

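The picture shows green, pink, yellow and white in order from the red (150,167) to the yellow caption (575,190), all upright with teeth forward. All measured offsets are under 2 mm, so I'm handing in.

```bash
python3 -c "
from h import *
print(robot.sign_off())"
```

```text
the job is handed in; nothing more can be done
None
```

All four casts are on their plinths in size order from yellow to red caption, teeth to the front, each measured within 2 mm of centre and 1° of square; the job is handed in at about 28 s, with no verdict returned.

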